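# Flip the timing gear's inspection flag to green

### The arm

A 7-joint arm with a two-finger parallel gripper is mounted at the origin on the work surface. World frame = base frame: x ahead of the robot, y to its left, z up, the work surface at z = 0. Lengths are in mm, angles in rad, forces in N, time in s.
With the tool pointing down it reaches from about 350 to 775 mm from the base axis. Payload 3.1 kg.
Tool frame: the origin (TCP) lies on the centre line of the jaws, within the pads' length; the fingertips stand 8 mm ahead of it and the grasp point (between the pads) lies 11 mm behind it; z points along the fingers, y is the direction in which the jaws open and shut (so a half turn about z gives the same grasp; the last joint's range is limited). The gripper opens to 85 mm and grips with 20 to 120 N. Pads are 22 mm wide; open, the fingers measure 114 mm over their backs; the gripper's body (76 mm by 85 mm) begins 54 mm behind the grasp point. The pads swing forward as they close: fully open they stand 13 mm farther back than shut.
Start: joints at [1.114, 0.311, 0.014, 1.512, -0.004, 1.319, -0.027], TCP at [221.687, -503.361, 239.304] pointing down, gripper open.
Joint ranges: [-2.7, 2.7], [-0.3, 1.91], [-1.27, 1.3], [0.12, 2.57], [-1.44, 4.58], [0.2, 2.03], [-3.05, 3.05]. Speed limits (rad/s): [2.79, 2.79, 3.14, 3.14, 3.14, 3.14, 3.14].

### API

Orientations are given as a rotation vector (axis times angle).
In Python, from station import r, cams, order gives the robot as it stands.
- The arm moves only by the tool drive_tool, never from a script. Its argument "deltas" is a list that holds one entry, the list of rows, each a list of 7 numbers: the shift along the tool's x, y, z scaled (see below), then the turn, a rotation vector about the tool's x, y, z scaled (see below), then the closure, from -1 (fully open) to 1 (shut). A call has 1 to 10 rows; each row is the pose to reach, as a shift and turn from the pose commanded when the call began, along the tool's axes at that moment; what a row does not reach only later rows make up. The controller multiplies each number of a shift by 25 cm and each number of a turn by 120 degrees. A row lasts 1/10 s, in which the tool goes at most 50 mm and 8.59 degrees, less where a joint would pass 70% of its speed; a pose out of reach is approached as far as the arm can. A call with a number of a shift or a turn outside -1 to 1 is refused whole. A call with a gripper value outside its range is refused whole. The fingers move at their own pace and stop on an object; "grip_force" is the grip in N (left out, the last holds). Time passes only in rows, so rows that repeat a pose let the fingers close. It gives the time, the measured TCP pose, the force and the opening at its end, in the units of the state.
- r.get_state(): the state, without advancing time (a new reading comes with each control period).
- cams.grab_frame(name): name is "scene" or "side" or "wrist"; returns the picture (400x640x3 uint8, red, green, blue); there is no depth.
- cams.camera_params(name): a dict with "mtx" (3x3 intrinsics, pixels), "T" (4x4, takes a point from camera to world coordinates). Camera axes: x right, y down, z forward; pixel columns grow to the right and rows downward; lengths in mm; the calibration is good to about 2 mm. A picture is of the moment at which its call begins: read the wrist's pose just before it. camera_params takes no time and is no camera call; for the wrist camera it gives the pose at the moment of the call.
- order.finish_job(): hands the job in, once; it reports no verdict.
The state is a dict: "time": time; "joints": joint angles; "joint_vel": joint speeds; "effort": joint torques, N m; "tool_pos": TCP position; "tcp_rot": TCP orientation; "contact_force": force on the tool from outside, world axes, zero at the start; "moment": the same for the moment, N m; "finger_gap": finger opening in mm.
Only numpy, scipy, OpenCV 4.12 (cv2) and the standard library are available. Lean on these libraries where they do the work, as an engineer would, in place of code of your own. Each camera call takes 0.05 s, during which the arm holds its last target. There are 200 camera calls.

### The job

The timing gear has passed inspection: with your fingertips, push the red flag on the front of its tote up by its overhanging free edge and right over its hinge, until it lies flat on the far side with the green face up, then move clear. Only push the flag, do not pinch it, and leave the flags of the other two totes and all the loose engine parts as they are.

Things in the scene. Friction and masses are not known exactly. Their poses are not given: they have to be found in the camera images.
- tote_gear: grey open plastic parts tote 240 x 160 mm, walls 62 mm high, 4 mm thick, fixed to the bench. It holds the timing gear and has a flip-over status flag on its front wall. Origin: centre of its underside, on the bench (z = 0); x points away from the front, into the tote (walls span x = -120 to 120 mm, y = -80 to 80 mm); the flag's hinge pin runs along y at x = -115 mm, z = 71 mm; z up
- tote_pickup: grey open plastic parts tote 240 x 160 mm, walls 62 mm high, 4 mm thick, fixed to the bench. It holds the oil pickup and has a flip-over status flag on its front wall. Origin: centre of its underside, on the bench (z = 0); x points away from the front, into the tote (walls span x = -120 to 120 mm, y = -80 to 80 mm); the flag's hinge pin runs along y at x = -115 mm, z = 71 mm; z up
- tote_piston: grey open plastic parts tote 240 x 160 mm, walls 62 mm high, 4 mm thick, fixed to the bench. It holds the piston and has a flip-over status flag on its front wall. Origin: centre of its underside, on the bench (z = 0); x points away from the front, into the tote (walls span x = -120 to 120 mm, y = -80 to 80 mm); the flag's hinge pin runs along y at x = -115 mm, z = 71 mm; z up
- tote_gear_pivot (a point): middle of the hinge pin of the gear tote's flag, 71 mm above the bench; axes as the tote's. Under the flag a steel ledge 70 mm wide, top 67 mm above the bench, reaches 52 mm out in front of the pin and 90 mm behind it; two thin gussets run from the outer ledge back to the wall; cheeks up to 77 mm high, 35 mm either side of the middle, hold the pin
- flag_gear (a joint): hinge of the timing gear tote's flag, rad: 0 = lying level out in front of the tote, red face (white dash) up; pi/2 = upright; pi = turned right over, lying level over the tote, green face (white tick) up (stops at 0 and pi). Stiff hinge: the flag stays at whatever angle it is left and takes about 1 N at the free edge to turn. Starts red, nearly level, up to 0.27 rad raised.
- flag_gear_edge (a point): middle of the free edge of the timing gear tote's flag, halfway through its thickness; it moves with the flag. The flag is a stiff rectangle 60 mm wide and 5 mm thick, its free edge 85 mm from the hinge pin, so at 0 rad 33 mm of it overhang the outer ledge with nothing below down to the bench
- flag_pickup (a joint): hinge of the oil pickup tote's flag, rad: 0 = lying level out in front of the tote, red face (white dash) up; pi/2 = upright; pi = turned right over, lying level over the tote, green face (white tick) up (stops at 0 and pi). Stiff hinge: the flag stays at whatever angle it is left and takes about 1 N at the free edge to turn. Starts red, to be left so.
- flag_pickup_edge (a point): middle of the free edge of the oil pickup tote's flag, halfway through its thickness; it moves with the flag. The flag is a stiff rectangle 60 mm wide and 5 mm thick, its free edge 85 mm from the hinge pin, so at 0 rad 33 mm of it overhang the outer ledge with nothing below down to the bench
- flag_piston (a joint): hinge of the piston tote's flag, rad: 0 = lying level out in front of the tote, red face (white dash) up; pi/2 = upright; pi = turned right over, lying level over the tote, green face (white tick) up (stops at 0 and pi). Stiff hinge: the flag stays at whatever angle it is left and takes about 1 N at the free edge to turn. Starts already turned to green, to be left so.
- flag_piston_edge (a point): middle of the free edge of the piston tote's flag, halfway through its thickness; it moves with the flag. The flag is a stiff rectangle 60 mm wide and 5 mm thick, its free edge 85 mm from the hinge pin, so at 0 rad 33 mm of it overhang the outer ledge with nothing below down to the bench
- gear: timing gear: steel toothed wheel, 110 mm across, 20 mm thick, six round dark holes, lying flat and loose in the rear of its tote; origin at the centre of its underside
- pickup: oil pickup: brass-coloured strainer box 55 x 62 x 27 mm with a bent 17 mm tube, in all about 50 mm high, loose in the rear of its tote; origin on its underside between box and tube
- piston: aluminium piston 84 mm across, 66 mm high with three dark rings, standing crown up and loose in the rear of its tote; origin at the centre of its underside
- spring: valve spring, 33 mm across, 48 mm high, standing loose on the bench in front of a gap between two totes; origin at the centre of its underside

How it is judged:
By the outcome, as a careful person would: the job done as asked, in the order asked, and still so for the second after the job is handed in, with the robot touching nothing.
It also fails if it takes over 45 s, if anything falls off the work surface, if the arm or the gripper's body presses on something with over 40 N, if the wrist force passes 120 N, or if a joint passes its speed limit or range.

## Working session

There is one attempt and no reset: what is moved stays moved. The work goes in short steps, Python scripts to look and compute and a tool call to move; the robot and the scene stay as the last step left them, time stands still between calls to the robot, and variables do not carry over. Pictures are saved under pics/ and viewed, about 8 in all and at most 12, crops included, and the job is handed in when it is done.

Besides the shell and the picture viewer there is one more tool, called after "Request:" as a command line: name --argument value ..., lists and objects as JSON in quotes. drive_tool: Moves the arm, as the interface text tells. Its arguments: {"type":"object","properties":{"deltas":{"type":"array"},"grip_force":{"type":"number"}},"required":["deltas"]}

```bash
mkdir -p pics; ls
python3 - <<'E'
from station import r,cams,order
import cv2,numpy as np
a=cams.grab_frame("scene");b=cams.grab_frame("side")
np.save("a.npy",a);np.save("b.npy",b)
cv2.imwrite("pics/scene.png",a[:,:,::-1]);cv2.imwrite("pics/side.png",b[:,:,::-1])
for n in("scene","side"):
    p=cams.camera_params(n);print(p["mtx"],np.round(p["T"],3))
s=r.get_state();print(s)
E
```

```text
pics
[[409.95869631   0.         317.33885272]
 [  0.         409.95869631 200.04258204]
 [  0.           0.           1.        ]] [[-2.580000e-01  6.580000e-01 -7.080000e-01  1.359653e+03]
 [ 9.660000e-01  1.590000e-01 -2.040000e-01  2.167050e+02]
 [-2.200000e-02 -7.360000e-01 -6.770000e-01  7.952040e+02]
 [ 0.000000e+00  0.000000e+00  0.000000e+00  1.000000e+00]]
[[398.02321298   0.         320.21643241]
 [  0.         398.02321298 201.15599688]
 [  0.           0.           1.        ]] [[-9.86000e-01 -1.14000e-01  1.26000e-01  4.81041e+02]
 [-1.69000e-01  7.33000e-01 -6.59000e-01  5.88655e+02]
 [-1.70000e-02 -6.70000e-01 -7.42000e-01  7.50353e+02]
 [ 0.00000e+00  0.00000e+00  0.00000e+00  1.00000e+00]]
{'time': 0.1, 'joints': array([ 1.11430652,  0.31167226,  0.01400703,  1.5128982 , -0.00443194,
        1.31920121, -0.02720136]), 'joint_vel': array([ 0.00112228, -0.0024827 ,  0.00026135, -0.00398614,  0.00281622,
       -0.00112567,  0.00116837]), 'effort': array([ 6.71566377e-04, -3.80854583e+01,  1.46817877e-01, -2.31241733e+01,
        1.23886467e-02,  8.07839271e-03,  2.46286072e-05]), 'tool_pos': array([ 221.40810831, -502.76953886,  238.31451908]), 'tcp_rot': array([-3.07220967e+00, -6.46542213e-01,  7.91678514e-04]), 'contact_force': array([0.46898444, 0.13883587, 0.34225466]), 'moment': array([-0.03235847, -0.06851885, -0.03211002]), 'finger_gap': 85.41625729102823}
```

View pics/scene.png

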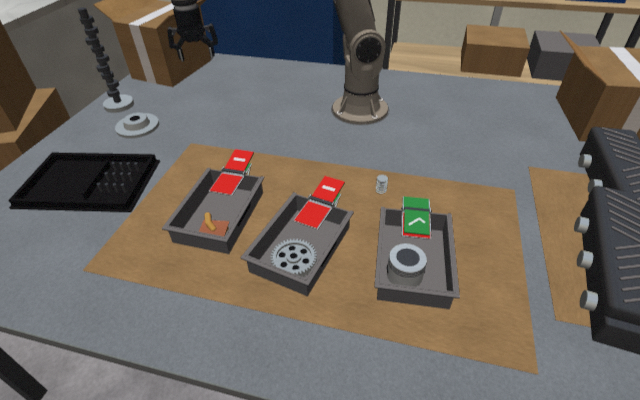

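View pics/side.png

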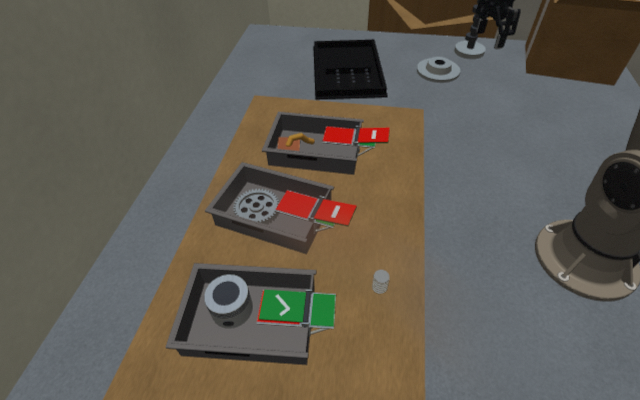

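The gear tote is the middle one (scene about (300,240), side about (275,205)). Its flag is red with a white dash, at scene (328,190) and side (335,212). I'll take an enlarged crop of each view to find the corners.

Run:
```python
import cv2,numpy as np
a=np.load("a.npy");b=np.load("b.npy")
A=cv2.resize(a[170:295,235:365],None,fx=3,fy=3,interpolation=cv2.INTER_CUBIC)
B=cv2.resize(b[155:265,200:365],None,fx=4,fy=4,interpolation=cv2.INTER_CUBIC)
A=cv2.resize(a[172:232,290:350],None,fx=6,fy=6,interpolation=cv2.INTER_CUBIC)
B=cv2.resize(b[180:240,270:360],None,fx=4.4,fy=6,interpolation=cv2.INTER_CUBIC)
cv2.imwrite("pics/crop.png",np.hstack([A,B])[:,:,::-1])
for n,im in(("scene",a),("side",b)):
    R=im.astype(int); m=((R[...,0]>110)&(R[...,1]<70)&(R[...,2]<70)).astype(np.uint8)
    cs,_=cv2.findContours(m,cv2.RETR_EXTERNAL,cv2.CHAIN_APPROX_NONE)
    for c in cs:
        if cv2.contourArea(c)>60: print(n,cv2.contourArea(c),cv2.approxPolyDP(c,2,True).reshape(-1,2).tolist(),cv2.boundingRect(c))
```

```text
scene 466.5 [[308, 202], [295, 219], [316, 227], [328, 208]] (295, 202, 34, 26)
scene 455.5 [[325, 176], [312, 195], [332, 201], [344, 182]] (312, 176, 33, 26)
scene 345.0 [[219, 175], [211, 190], [228, 193], [241, 177]] (211, 174, 31, 20)
scene 355.0 [[235, 150], [225, 168], [243, 170], [253, 152]] (225, 150, 29, 21)
side 678.5 [[323, 199], [314, 217], [348, 224], [356, 206]] (314, 199, 43, 26)
side 646.5 [[287, 190], [276, 209], [307, 217], [315, 197]] (276, 190, 41, 28)
side 387.0 [[358, 141], [388, 140], [387, 127], [361, 127]] (358, 127, 32, 15)
side 387.0 [[326, 127], [322, 140], [351, 142], [353, 129]] (322, 126, 32, 18)
```

View pics/crop.png

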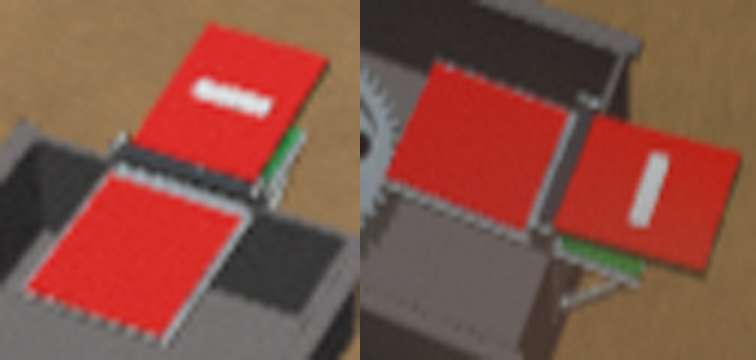

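The crops show the free-edge corners at about scene (325,176) and (345,182), and side (357,205) and (348,225). The rear ledge and flag side edges are clear too. Next I triangulate.

```bash
cat > h.py <<'E'
import numpy as np
from station import cams
def ray(n,uv,P={}):
    p=P.setdefault(n,cams.camera_params(n)); d=p["T"][:3,:3]@np.linalg.solve(p["mtx"],[*uv,1])
    return p["T"][:3,3],d/np.linalg.norm(d)
def tri(s,t):
    (o,d),(q,e)=ray("scene",s),ray("side",t)
    k=np.linalg.lstsq(np.c_[d,-e],q-o,rcond=None)[0]; x,y=o+k[0]*d,q+k[1]*e
    return (x+y)/2,np.linalg.norm(x-y)
def plane(n,uv,z):
    o,d=ray(n,uv); return o+d*(z-o[2])/d[2]
E
python3 - <<'E'
from h import *
S=lambda x,y:((x+.5)/6-.5+290,(y+.5)/6-.5+172)
D=lambda x,y:((x-360+.5)/4.4-.5+270,(y+.5)/6-.5+180)
pts=dict(free_m=((212,22),(742,153)),free_p=((330,62),(703,272)),hin_p=((253,182),(555,235)),hin_m=((133,143),(590,112)),
 rear_m=((25,290),(435,62)),rear_p=((165,343),(387,187)),fr_m=((108,172),(572,110)),fr_p=((248,212),(525,235)))
for k,(s,t) in pts.items():
    p,e=tri(S(*s),D(*t)); print(k,p.round(1),round(e,1),plane("scene",S(*s),67).round(1)[:2],plane("side",D(*t),67).round(1)[:2])
# tote rim corners near (coarse, z=62), scene & side
E
```

```text
free_m [512.3  -4.4  83. ] 0.6 [493.6  -9.1] [513. -19.]
free_p [525.1  53.5  80.9] 0.8 [509.2  50.6] [525.8  41.8]
hin_p [601.   37.2  70.4] 2.6 [596.2  35.2] [601.9  36. ]
hin_m [593.2 -19.6  75.8] 0.3 [584.  -22.4] [594.7 -27.8]
rear_m [682.2 -41.9  66.4] 0.2 [682.8 -41.6] [682.  -41.5]
rear_p [693.5  21.6  61.6] 0.3 [698.2  22.9] [691.8  26.2]
fr_m [604.4 -28.   66.4] 0.2 [604.9 -28. ] [604.3 -27.4]
fr_p [616.6  38.3  67.9] 1.2 [615.1  37.5] [616.9  38.3]
```

The fits agree: hinge pin about (600.5, 8, 71), tote yaw about -0.195 rad, and flag raised about 0.1 rad. The plan is to close the fingers with the jaw axis along the flag edge and tilt the tool forward. The tips then hook under the overhang from the robot side and follow the arc over.

```bash
cat > go.py <<'E'
import numpy as np,sys
from station import r
from scipy.spatial.transform import Rotation as R
PIN=np.array([600.5,8,71.]);YAW=-.195
u=np.array([np.cos(YAW),np.sin(YAW),0]);k=np.array([0,0,1.]);e=np.array([np.sin(YAW),-np.cos(YAW),0])
def rows(targets):
    """targets: (s, z of TCP, alpha deg[, lateral v]) in the flag plane -> scaled rows"""
    st=r.get_state();p=st["tool_pos"];Rc=R.from_rotvec(st["tcp_rot"])
    for s,z,al,*v in targets:
        a=np.radians(al);zt=np.cos(a)*u-np.sin(a)*k;x=np.cross(e,zt)
        P=PIN*[1,1,0]+s*u+z*k-(v[0] if v else 0)*e
        print([round(float(q),3) for q in Rc.inv().apply(P-p)/250]+[round(float(q),3) for q in (Rc.inv()*R.from_matrix(np.c_[x,e,zt])).as_rotvec()/np.radians(120)],P.round(0))
def where():
    st=r.get_state();M=R.from_rotvec(st["tcp_rot"]).as_matrix();d=st["tool_pos"]-PIN
    print("t",round(st["time"],2),"s %.1f v %.1f z %.1f alpha %.1f"%(d@u,-d@e,st["tool_pos"][2],np.degrees(np.arcsin(-M[2,2]))),"y.e %.3f"%(M[:,1]@e),"F",st["contact_force"].round(1),"j",st["joints"].round(2),"gap",round(st["finger_gap"],1))
if __name__=="__main__":
    where();rows(eval(sys.argv[1]))
E
python3 go.py "[(-170,230,90),(-170,230,65)]"
```

```text
t 0.1 s -272.9 v -574.5 z 238.3 alpha 89.9 y.e 0.820 F [0.5 0.1 0.3] j [ 1.11  0.31  0.01  1.51 -0.    1.32 -0.03] gap 85.4
[1.654, -1.648, 0.037, -0.001, 0.0, 0.291] [434.  41. 230.]
[1.654, -1.648, 0.037, -0.064, 0.202, 0.286] [434.  41. 230.]
```

Request:
drive_tool --deltas '[[[0.83,-0.83,0.02,0,0,0.29,1],[0.83,-0.83,0.02,0,0,0.29,1],[0.83,-0.83,0.02,0,0,0.29,1],[0.83,-0.83,0.02,0,0,0.29,1],[0.83,-0.83,0.02,0,0,0.29,1],[0.83,-0.83,0.02,0,0,0.29,1],[0.83,-0.83,0.02,0,0,0.29,1],[0.83,-0.83,0.02,0,0,0.29,1]]]'

```text
time: 0.9
tool_pos: [328.4, -228.2, 234.1]
tcp_rot: [3.128, -0.294, -0.001]
contact_force: [1.1, -0.8, -1.0]
finger_gap: -0.3
```

```bash
python3 go.py "[(-170,230,90),(-170,230,60)]"
```

```text
t 0.9 s -221.2 v -284.4 z 234.1 alpha 90.0 y.e 1.000 F [ 1.1 -0.8 -1. ] j [ 0.71  0.01 -0.15  1.88  0.    1.25 -1.2 ] gap -0.3
[0.213, -1.136, 0.016, 0.0, 0.0, 0.004] [434.  41. 230.]
[0.213, -1.136, 0.016, -0.001, 0.25, 0.003] [434.  41. 230.]
```

Request:
drive_tool --deltas '[[[0.21,-1.0,0.02,0,0,0,1],[0.21,-1.0,0.02,0,0,0,1],[0.21,-1.0,0.02,0,0.0,0,1],[0.21,-1.0,0.02,0,0.05,0,1],[0.21,-1.0,0.02,0,0.1,0,1],[0.21,-1.0,0.02,0,0.15,0,1],[0.21,-1.0,0.02,0,0.2,0,1],[0.21,-1.0,0.02,0,0.25,0,1],[0.21,-1.0,0.02,0,0.25,0,1]]]'

```text
time: 1.8
tool_pos: [422.9, 3.2, 224.6]
tcp_rot: [2.974, -0.291, 0.782]
contact_force: [-0.3, -0.4, -0.2]
finger_gap: -0.2
```

```bash
python3 go.py "[(-120,130,60),(-105,58,60)]"
```

```text
t 1.8 s -173.3 v -39.1 z 224.6 alpha 60.5 y.e 1.000 F [-0.3 -0.4 -0.2] j [ 0.4  -0.29 -0.48  2.25  0.02  0.66 -1.87] gap -0.2
[-0.001, -0.158, 0.434, 0.001, 0.004, 0.0] [483.  31. 130.]
[-0.09, -0.159, 0.714, 0.001, 0.004, 0.0] [497.  28.  58.]
```

Request:
drive_tool --deltas '[[[0,-0.16,0.43,0,0,0,1],[0,-0.16,0.43,0,0,0,1],[0,-0.16,0.43,0,0,0,1],[-0.09,-0.16,0.68,0,0,0,1],[-0.11,-0.16,0.7,0,0,0,1],[-0.11,-0.16,0.7,0,0,0,1]]]'

```text
time: 2.4
tool_pos: [499.4, 26.7, 76.0]
tcp_rot: [2.969, -0.305, 0.798]
contact_force: [1.0, -0.1, -0.2]
finger_gap: -0.1
```

```bash
python3 go.py "[(-90,54,60),(-85,58,60),(-90,54,45)]"
python3 - <<'E'
from station import cams
import cv2,numpy as np
a=cams.grab_frame("scene");b=cams.grab_frame("side")
A=cv2.resize(a[110:230,260:380],None,fx=3.2,fy=3.2);B=cv2.resize(b[140:260,270:390],None,fx=3.2,fy=3.2)
cv2.imwrite("pics/p4.png",np.hstack([A,B])[:,:,::-1])
E
```

```text
t 2.4 s -102.8 v -1.3 z 76.0 alpha 59.9 y.e 1.000 F [ 1.  -0.1 -0.2] j [ 0.1   0.18 -0.37  2.32  1.05  0.33 -2.98] gap -0.1
[0.0, -0.006, 0.102, 0.002, -0.001, -0.004] [512.  25.  54.]
[0.025, -0.006, 0.098, 0.002, -0.001, -0.004] [517.  24.  58.]
[0.0, -0.006, 0.102, 0.002, 0.124, -0.004] [512.  25.  54.]
```

View pics/p4.png

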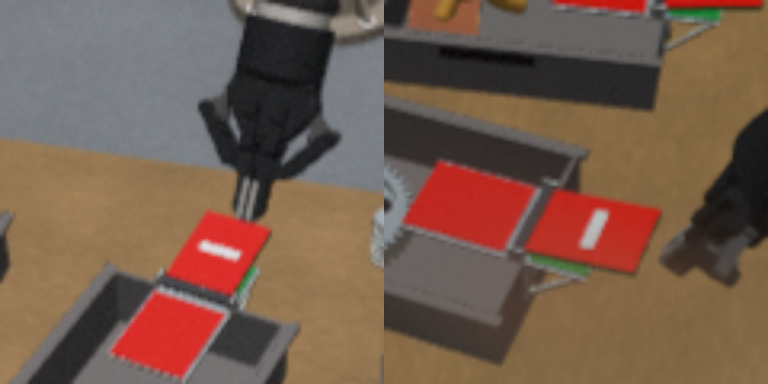

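The closed fingers are centred just in front of the flag's free edge, at scene crop (250,200). But j7 is near its limit at -2.98, so I'll back off and roll the tool half a turn, which gives the same shape.

Request:
drive_tool --deltas '[[[-0.05,0,-0.2,0,0,0,1],[-0.05,0,-0.3,0,0,-0.05,1],[-0.05,0,-0.3,0,0,-0.1,1],[-0.05,0,-0.3,0,0,-0.2,1],[-0.05,0,-0.3,0,0,-0.3,1],[-0.05,0,-0.3,0,0,-0.4,1],[-0.05,0,-0.3,0,0,-0.5,1],[-0.05,0,-0.3,0,0,-0.6,1],[-0.05,0,-0.3,0,0,-0.6,1],[-0.05,0,-0.3,0,0,-0.6,1]]]'

```text
time: 3.5
tool_pos: [451.5, 38.7, 138.1]
tcp_rot: [2.367, 1.376, 0.555]
contact_force: [0.2, 0.0, -0.5]
finger_gap: -0.0
```

```bash
sed -i 's/x=np.cross(e,zt)/x=np.cross(-e,zt)/; s/np.c_\[x,e,zt\]/np.c_[x,-e,zt]/' go.py; python3 go.py "[(-135,130,60)]"
```

```text
t 3.5 s -152.1 v 1.2 z 138.1 alpha 59.7 y.e 0.317 F [ 0.2  0.  -0.5] j [ 0.13 -0.05 -0.43  2.34  0.55  0.44 -1.28] gap -0.0
[0.009, 0.042, 0.062, 0.002, 0.002, -0.904] [468.  34. 130.]
```

Request:
drive_tool --deltas '[[[0,0,0,0,0,-0.1,1],[0,0,0,0,0,-0.2,1],[0,0,0,0,0,-0.3,1],[0,0,0,0,0,-0.4,1],[0,0,0,0,0,-0.5,1],[0,0,0,0,0,-0.6,1],[0,0,0,0,0,-0.7,1],[0,0,0,0,0,-0.8,1],[0,0,0,0,0,-0.9,1],[0,0,0,0,0,-0.9,1]]]'

```text
time: 4.5
tool_pos: [451.5, 38.7, 138.1]
tcp_rot: [0.758, 2.502, 0.069]
contact_force: [0.2, 0.5, -0.3]
finger_gap: 0.3
```

Request:
drive_tool --deltas '[[[0,0,0,0,0,-0.04,1],[0,0,0,0,0,-0.07,1],[0,0,0,0,0,-0.07,1],[0,0,0,0,0,-0.07,1]]]'

```text
time: 4.9
tool_pos: [450.9, 38.9, 137.3]
tcp_rot: [0.582, 2.549, 0.02]
contact_force: [0.5, -0.9, 0.8]
finger_gap: -0.1
```

```bash
python3 go.py "[(-125,100,60),(-115,55,60),(-115,55,50),(-92,54,60)]"
```

```text
t 4.9 s -152.8 v 1.3 z 137.3 alpha 59.8 y.e -0.968 F [ 0.5 -0.9  0.8] j [ 0.02 -0.05 -0.33  2.35  0.57  0.44  0.34] gap -0.1
[-0.021, 0.0, 0.185, 0.0, 0.002, -0.121] [478.  32. 100.]
[0.033, -0.014, 0.36, 0.0, 0.002, -0.121] [488.  30.  55.]
[0.033, -0.014, 0.36, -0.011, -0.081, -0.121] [488.  30.  55.]
[-0.042, 0.006, 0.41, 0.0, 0.002, -0.121] [510.  26.  54.]
```

Request:
drive_tool --deltas '[[[-0.02,0,0.18,0,0,-0.05,1],[-0.02,0,0.18,0,0,-0.12,1],[-0.02,0,0.18,0,0,-0.12,1],[0.03,-0.01,0.36,0,0,-0.12,1],[0.03,-0.01,0.36,0,0,-0.12,1],[0.03,-0.01,0.36,0,0,-0.12,1],[0.03,-0.01,0.36,0,0,-0.12,1]]]'

```text
time: 5.6
tool_pos: [487.4, 31.8, 54.9]
tcp_rot: [0.256, 2.605, -0.068]
contact_force: [0.9, 0.4, 0.3]
finger_gap: 0.0
```

```bash
python3 go.py "[(-115,55,60),(-92,54,60),(-88,70,60),(-83,85,60)]"
```

```text
t 5.6 s -115.6 v 1.4 z 54.9 alpha 59.9 y.e -1.000 F [0.9 0.4 0.3] j [-0.06  0.2  -0.23  2.37  1.24  0.29 -0.06] gap 0.0
[-0.002, -0.006, 0.001, 0.0, 0.001, -0.001] [488.  30.  55.]
[-0.08, -0.006, 0.05, 0.0, 0.001, -0.001] [510.  26.  54.]
[-0.126, -0.006, 0.003, 0.0, 0.001, -0.001] [514.  25.  70.]
[-0.173, -0.005, -0.039, 0.0, 0.001, -0.001] [519.  24.  85.]
```

Request:
drive_tool --deltas '[[[-0.03,-0.005,0.04,0,0,0,1],[-0.06,-0.005,0.06,0,0,0,1],[-0.08,-0.005,0.067,0,0,0,1],[-0.08,-0.005,0.067,0,0,0,1]]]'

```text
time: 6.0
tool_pos: [513.8, 25.4, 51.2]
tcp_rot: [0.256, 2.602, -0.067]
contact_force: [0.8, -0.6, 0.5]
finger_gap: -0.0
```

```bash
python3 go.py "[(-86,60,60),(-84,75,60),(-82,90,60),(-78,105,60)]"
```

```text
t 6.0 s -88.4 v 0.3 z 51.2 alpha 59.7 y.e -1.000 F [ 0.8 -0.6  0.5] j [-0.03  0.25 -0.22  2.31  1.25  0.27 -0.03] gap -0.0
[-0.026, -0.001, -0.026, 0.0, 0.002, -0.001] [516.  25.  60.]
[-0.063, -0.001, -0.073, 0.0, 0.002, -0.001] [518.  24.  75.]
[-0.101, -0.001, -0.121, 0.0, 0.002, -0.001] [520.  24.  90.]
[-0.145, -0.001, -0.165, 0.0, 0.002, -0.001] [524.  23. 105.]
```

Request:
drive_tool --deltas '[[[-0.026,0,-0.026,0,0,0,1],[-0.044,0,-0.05,0,0,0,1],[-0.063,0,-0.073,0,0,0,1],[-0.08,0,-0.097,0,0,0,1],[-0.1,0,-0.12,0,0,0,1],[-0.1,0,-0.12,0,0,0,1]]]'

```text
time: 6.6
tool_pos: [518.9, 24.3, 89.3]
tcp_rot: [0.255, 2.604, -0.068]
contact_force: [-0.4, 0.3, 0.1]
finger_gap: -0.1
```

```bash
python3 go.py "[(-76,105,60),(-68,120,60),(-57,135,60),(-44,145,60)]"
python3 - <<'E'
from station import cams
import cv2,numpy as np
a=cams.grab_frame("scene");b=cams.grab_frame("side")
A=cv2.resize(a[110:230,260:380],None,fx=3.2,fy=3.2);B=cv2.resize(b[140:260,270:390],None,fx=3.2,fy=3.2)
cv2.imwrite("pics/p5.png",np.hstack([A,B])[:,:,::-1])
E
```

```text
t 6.6 s -83.3 v 0.2 z 89.3 alpha 59.8 y.e -1.000 F [-0.4  0.3  0.1] j [ 0.09  0.18 -0.34  2.27  0.91  0.34  0.33] gap -0.1
[-0.057, -0.001, -0.04, 0.0, 0.002, -0.0] [526.  23. 105.]
[-0.115, -0.001, -0.076, 0.0, 0.002, -0.0] [534.  21. 120.]
[-0.183, -0.001, -0.105, 0.0, 0.002, -0.0] [545.  19. 135.]
[-0.248, -0.0, -0.114, 0.0, 0.002, -0.0] [557.  17. 145.]
```

View pics/p5.png

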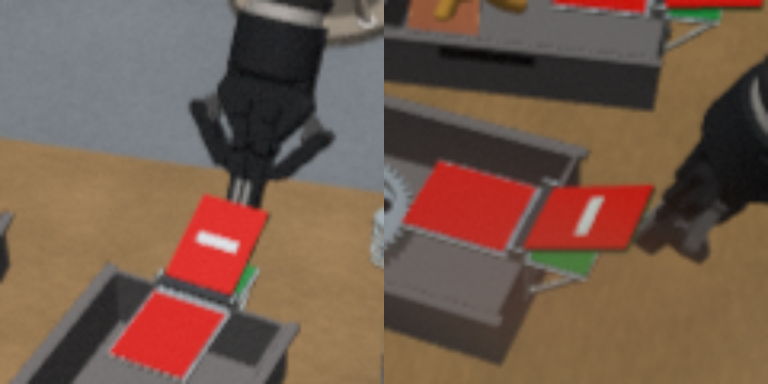

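Run:
```python
from h import *
from go import PIN,u,e
f=lambda x,y,a,b:((x+.5)/3.2-.5+a,(y+.5)/3.2-.5+b)
for s,t in(((206,195),(655,185)),((270,211),(632,249))):
    p,er=tri(f(*s,260,110),f(t[0]-384,t[1],270,140)); d=p-PIN; print(p.round(1),round(er,1),"s",(d@u).round(1),"v",(-d@e).round(1),"th",np.arctan2(d[2],-d@u)-2.5/85)
```

```text
[518.5  -5.6 104.7] 2.2 s -77.8 v -29.2 th 0.3793409341343271
[526.8  51.9 103.9] 0.6 s -80.8 v 28.8 th 0.35762097429461503
```

θ is now about 0.36, with the edge resting on the fingers about 13 mm from the tips, so the push works as planned. I carry on along the arc.

```bash
python3 go.py "[(-72,107,60),(-61,120,60),(-49,130,60),(-32,134,60),(-14.5,137.5,60)]"
```

```text
t 6.7 s -83.5 v 0.0 z 88.4 alpha 59.9 y.e -1.000 F [-0.5 -0.2  0.1] j [ 0.09  0.18 -0.33  2.27  0.91  0.34  0.33] gap -0.2
[-0.077, -0.0, -0.041, 0.0, 0.001, -0.0] [530.  22. 107.]
[-0.141, -0.0, -0.064, 0.0, 0.001, -0.0] [541.  20. 120.]
[-0.203, -0.0, -0.074, 0.0, 0.001, -0.0] [552.  17. 130.]
[-0.27, -0.0, -0.054, 0.0, 0.001, -0.0] [569.  14. 134.]
[-0.337, -0.0, -0.031, 0.0, 0.001, -0.0] [586.  11. 138.]
```

Request:
drive_tool --deltas '[[[-0.04,0,-0.02,0,0,0,1],[-0.077,0,-0.041,0,0,0,1],[-0.11,0,-0.053,0,0,0,1],[-0.14,0,-0.064,0,0,0,1],[-0.17,0,-0.07,0,0,0,1],[-0.2,0,-0.074,0,0,0,1],[-0.235,0,-0.065,0,0,0,1],[-0.27,0,-0.054,0,0,0,1],[-0.27,0,-0.054,0,0,0,1]]]'

```text
time: 7.6
tool_pos: [571.0, 14.0, 134.3]
tcp_rot: [0.255, 2.604, -0.067]
contact_force: [-1.0, 0.7, 0.6]
finger_gap: 0.1
```

```bash
python3 go.py "[(-14.5,137.5,60),(6.6,134.7,60),(24,128,60),(41,124,60),(55,116,60)]"
python3 - <<'E'
from station import cams
import cv2,numpy as np
a=cams.grab_frame("scene");b=cams.grab_frame("side")
A=cv2.resize(a[110:230,260:380],None,fx=3.2,fy=3.2);B=cv2.resize(b[140:260,270:390],None,fx=3.2,fy=3.2)
cv2.imwrite("pics/p6.png",np.hstack([A,B])[:,:,::-1])
E
```

```text
t 7.6 s -30.1 v 0.1 z 134.3 alpha 59.8 y.e -1.000 F [-1.   0.7  0.6] j [ 0.21  0.2  -0.42  2.1   0.65  0.44  0.66] gap 0.1
[-0.061, -0.001, 0.02, 0.0, 0.002, -0.0] [586.  11. 138.]
[-0.128, -0.001, 0.073, 0.0, 0.002, -0.0] [607.   7. 135.]
[-0.175, -0.001, 0.131, 0.0, 0.002, -0.0] [624.   3. 128.]
[-0.225, -0.001, 0.179, 0.0, 0.002, -0.0] [641.   0. 124.]
[-0.258, -0.001, 0.235, 0.0, 0.002, -0.0] [654.  -3. 116.]
```

View pics/p6.png

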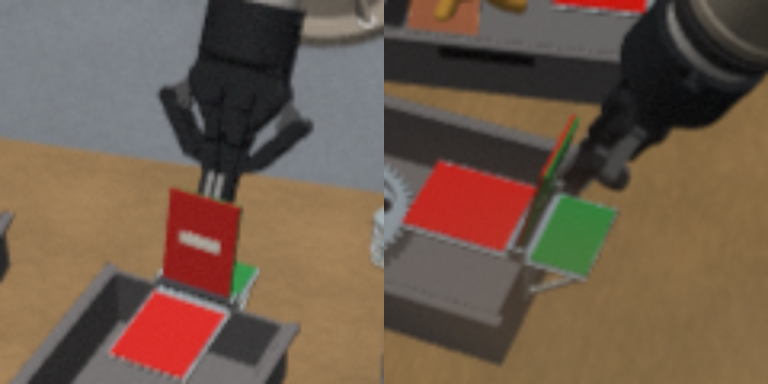

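The flag stands at about 75° with the fingertips behind its upper part, at side crop (575,170). Next I push it over the top.

Request:
drive_tool --deltas '[[[-0.03,0,0.01,0,0,0,1],[-0.06,0,0.02,0,0,0,1],[-0.095,0,0.046,0,0,0,1],[-0.13,0,0.073,0,0,0,1],[-0.15,0,0.1,0,0,0,1],[-0.175,0,0.131,0,0,0,1],[-0.2,0,0.155,0,0,0,1],[-0.225,0,0.18,0,0,0,1],[-0.258,0,0.235,0,0,0,1],[-0.258,0,0.235,0,0,0,1]]]'

```text
time: 8.7
tool_pos: [654.1, -3.0, 114.5]
tcp_rot: [0.255, 2.606, -0.068]
contact_force: [-0.4, 0.1, -0.5]
finger_gap: -0.3
```

```bash
python3 go.py "[(61,106,60),(64,95,60),(65.5,86,60)]"
python3 - <<'E'
from station import cams
import cv2,numpy as np
a=cams.grab_frame("scene");b=cams.grab_frame("side")
A=cv2.resize(a[130:250,260:380],None,fx=3.2,fy=3.2);B=cv2.resize(b[120:240,250:370],None,fx=3.2,fy=3.2)
cv2.imwrite("pics/p7.png",np.hstack([A,B])[:,:,::-1])
E
```

```text
t 8.7 s 54.7 v -0.4 z 114.5 alpha 59.9 y.e -1.000 F [-0.4  0.1 -0.5] j [ 0.2   0.38 -0.37  1.92  0.7   0.45  0.69] gap -0.3
[-0.005, 0.001, 0.042, 0.0, 0.001, -0.0] [660.  -4. 106.]
[0.007, 0.001, 0.086, 0.0, 0.001, -0.0] [663.  -4.  95.]
[0.02, 0.001, 0.12, 0.0, 0.001, -0.0] [665.  -5.  86.]
```

View pics/p7.png

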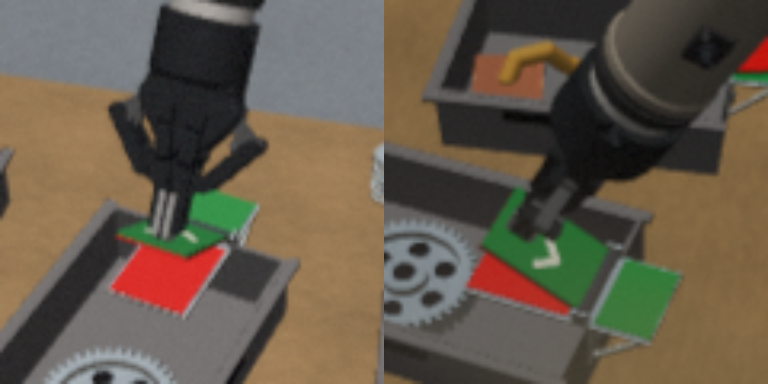

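The flag is over the top with its green face up, and the tips are on it near the far half. Now I press it flat.

Request:
drive_tool --deltas '[[[0,0,0.025,0,0,0,1],[-0.005,0,0.042,0,0,0,1],[0,0,0.065,0,0,0,1],[0.007,0,0.086,0,0,0,1],[0.013,0,0.1,0,0,0,1],[0.02,0,0.12,0,0,0,1],[0.02,0,0.12,0,0,0,1]]]'

```text
time: 9.5
tool_pos: [662.8, -4.4, 85.5]
tcp_rot: [0.254, 2.607, -0.069]
contact_force: [-0.4, 0.4, 0.3]
finger_gap: -0.2
```

```bash
python3 go.py "[(65.5,84,60)]"
```

```text
t 9.5 s 63.5 v -0.1 z 85.5 alpha 60.0 y.e -1.000 F [-0.4  0.4  0.3] j [ 0.16  0.43 -0.32  1.92  0.77  0.4   0.62] gap -0.2
[-0.004, 0.0, 0.009, -0.0, 0.0, 0.0] [665.  -5.  84.]
```

Little force so far. I'll go down in 1 mm steps until it contacts the stop. World down is tool (+0.5, 0, +0.87).

Request:
drive_tool --deltas '[[[0.002,0,0.0035,0,0,0,1],[0.004,0,0.007,0,0,0,1],[0.004,0,0.007,0,0,0,1]]]'

```text
time: 9.8
tool_pos: [663.5, -4.2, 84.9]
tcp_rot: [0.254, 2.605, -0.068]
contact_force: [-0.2, -0.3, -0.5]
finger_gap: 0.3
```

Request:
drive_tool --deltas '[[[0.002,0,0.0035,0,0,0,1],[0.004,0,0.007,0,0,0,1],[0.004,0,0.007,0,0,0,1]]]'

```text
time: 10.1
tool_pos: [663.9, -4.2, 84.1]
tcp_rot: [0.254, 2.604, -0.069]
contact_force: [-4.1, 0.2, 7.4]
finger_gap: -0.2
```

There is a firm 8 N reaction, well above the 1 N the hinge needs, so the flag is on its stop. I retreat upward, then look.

Request:
drive_tool --deltas '[[[-0.03,0,-0.05,0,0,0,1],[-0.1,0,-0.17,0,0,0,1],[-0.2,0,-0.35,0,0,0,1],[-0.2,0,-0.4,0,0,0,1],[-0.2,0,-0.55,0,0,0,1],[-0.2,0,-0.7,0,0,0,1],[-0.2,0,-0.7,0,0,0,1],[-0.2,0,-0.7,0,0,0,1],[-0.2,0,-0.7,0,0,0,1]]]'

```text
time: 11.0
tool_pos: [619.2, 3.6, 257.7]
tcp_rot: [0.255, 2.608, -0.069]
contact_force: [-0.1, -0.4, -0.1]
finger_gap: 0.0
```

Run:
```python
from station import cams
from go import where
import cv2,numpy as np
where()
a=cams.grab_frame("scene");b=cams.grab_frame("side")
A=cv2.resize(a[140:310,160:470],(800,439));cv2.imwrite("pics/p8.png",A[:,:,::-1])
B=cv2.resize(b[100:370,160:440],(620,598));cv2.imwrite("pics/p9.png",B[:,:,::-1])
```

```text
t 11.0 s 19.1 v -0.7 z 257.7 alpha 60.0 y.e -1.000 F [-0.1 -0.4 -0.1] j [ 0.38  0.16 -0.56  1.81  0.39  0.74  0.99] gap 0.0
```

View pics/p8.png

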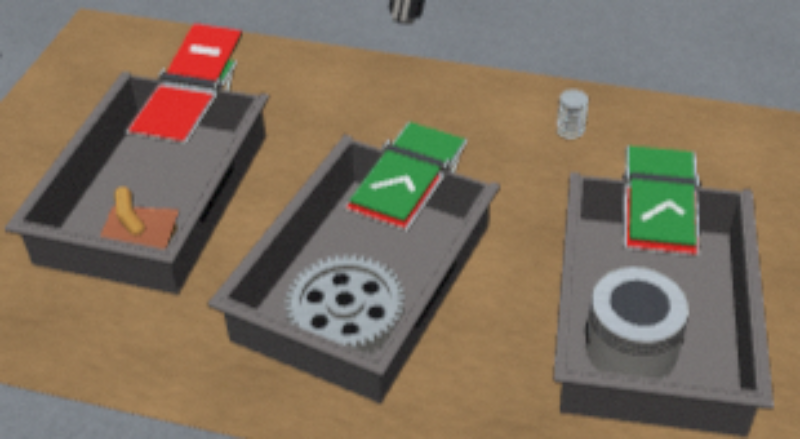

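View pics/p9.png

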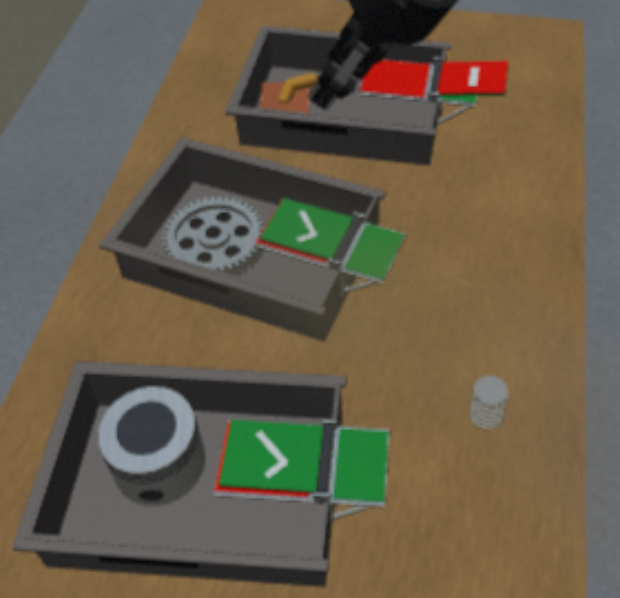

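The gear flag is green side up over its tote and looks the same as the piston's flag. The other flags and parts look unchanged. Before handing in, I measure the far-edge height of both green flags.

Run:
```python
from h import *
from go import PIN,u,e
S=lambda x,y:((x+.5)*310/800-.5+160,(y+.5)*170/439-.5+140)
D=lambda x,y:((x+.5)*280/620-.5+160,(y+.5)*270/598-.5+100)
for n,s,t in(("gear -y",(350,203),(280,199)),("gear +y",(410,220),(263,240)),("pist -y",(630,241),(229,421)),("pist +y",(697,246),(219,488))):
    p,er=tri(S(*s),D(*t)); print(n,p.round(1),round(er,1))
from station import order
order.finish_job()
```

```text
gear -y [681.7 -37.4  72.5] 0.2
gear +y [686.8  22.5  70.7] 3.3
pist -y [665.9 228.5  71. ] 0.3
pist +y [657.7 289.1  70.8] 0.7
the job is handed in; nothing more can be done
```

The timing gear tote's flag is now turned right over, lying flat on the far side with its green face up, and the job is handed in. I pushed it with closed fingertips, lifting its overhanging free edge, carrying it over the hinge and pressing it down. It was never pinched. The arm's clock read about 11 s at hand-in.

- **On the stop:** the final press met about 8 N, well above the roughly 1 N the hinge needs, so I took that as the end stop.
- **Flat:** after the arm moved clear, the flag's far corners measured 71–73 mm high. That matches the already-green piston flag at 71 mm. One gear corner's two camera rays missed each other by 3.3 mm, so its height is less certain.
- **Everything else:** in the last pictures the pickup flag was still red, the piston flag still green, and the parts and spring looked unmoved. This was by eye, without measuring. The force read about zero with the tool 258 mm up.

On the first approach joint 7 came to -2.98 rad against its -3.05 limit. I backed off, rolled the tool half a turn and went in again without touching anything.

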